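# Change over the grain vials at the microscope bench

### The job

The green-capped vial is done with: press its flip cap fully shut. Then flick the blue-capped vial's cap open so that it stands upright or beyond for the next slide, and leave the orange and white caps as they are.

Things in the scene. Friction and masses are not known exactly. Their poses are not given: they have to be found in the camera images.
- vial_green: glass vial with a green flip cap, one of four fixed upright in a wooden rack, 80 mm apart in a row along its y. Origin: centre of its underside, 8 mm above the table; z up. 36 mm across, 70 mm tall. Cap: lid 42 mm across, 6 mm thick, hinge line along y at x = +22, z = 72 mm; its -x side swings up and over to +x. On it a 14 mm ball knob on a sloping stem, to pinch from above, fingers closing along y
- vial_blue: glass vial with a blue flip cap, one of four fixed upright in a wooden rack, 80 mm apart in a row along its y. Origin: centre of its underside, 8 mm above the table; z up. 36 mm across, 70 mm tall. Cap: lid 42 mm across, 6 mm thick, hinge line along y at x = +22, z = 72 mm; its -x side swings up and over to +x. On it a 14 mm ball knob on a sloping stem, to pinch from above, fingers closing along y
- cap_green (a joint): hinge angle of the green cap, rad: 0 shut, grows as it opens, stop at 1.8 (just past upright). Starts at 1.5 to 1.75. Stiff hinge (0.008 N m): stays where left; the ball turns easily between fingers. Shut, the ball's centre is 52 mm to -x of and 22 mm above the hinge line (vial x = -30, z = 94 mm), 16 mm over the lid's top; it turns with the lid about the hinge line
- cap_blue (a joint): hinge angle of the blue cap, rad: 0 shut, grows as it opens, stop at 1.8 (just past upright). Starts at 0. Stiff hinge (0.008 N m): stays where left; the ball turns easily between fingers. Shut, the ball's centre is 52 mm to -x of and 22 mm above the hinge line (vial x = -30, z = 94 mm), 16 mm over the lid's top; it turns with the lid about the hinge line
- cap_orange (a joint): hinge angle of the orange cap, rad, as for the others: a bystander of the same build in the same rack. Shut, and to stay so
- cap_white (a joint): hinge angle of the white cap, rad, as for the others: a bystander of the same build in the same rack. Standing open at 1.5 to 1.75, and to stay so

How it is judged:
On the way, in this order (a step that is already met when the one before it is completed fails the run):
1. the green cap is pressed shut (value of joint cap_green below 0.15 rad), for 0.2 s.
2. then the blue cap is flicked open (value of joint cap_blue above 1.3 rad), for 0.2 s.
At the end, for the whole second after the job is handed in: The green cap is shut (hinge under 0.15 rad), the blue cap stands open (over 1.3 rad), the orange cap is still shut (under 0.2 rad) and the white cap still open (over 1.25 rad) (value of joint cap_green below 0.15 rad and value of joint cap_blue above 1.3 rad and value of joint cap_orange below 0.2 rad and value of joint cap_white above 1.25 rad); the robot touches nothing.
It fails at once if the orange cap is opened (beyond 0.3 rad) (value of joint cap_orange above 0.3 rad).
It fails at once if the white cap is pushed towards shut (under 1.15 rad) (value of joint cap_white below 1.15 rad).
It also fails if it takes over 42 s, if anything falls off the work surface, if the arm or the gripper's body presses on something with over 40 N, if the wrist force passes 120 N, or if a joint passes its speed limit or range.

### The arm

A 6-joint arm with a two-finger parallel gripper is mounted at the origin on the work surface. World frame = base frame: x ahead of the robot, y to its left, z up, the work surface at z = 0. Lengths are in m, angles in rad, forces in N, time in s.
With the tool pointing down it reaches from about 0.325 to 1 m from the base axis. Payload 5.1 kg.
Tool frame: the origin (TCP) lies between the finger pads; the fingertips stand 11 mm ahead of it and the grasp point (between the pads) lies 8 mm behind it; z points along the fingers, y is the direction in which the jaws open and shut (so a half turn about z gives the same grasp; the last joint's range is limited). The gripper opens to 85 mm and grips with 20 to 120 N. Pads are 22 mm wide; open, the fingers measure 114 mm over their backs; the gripper's body (76 mm by 85 mm) begins 54 mm behind the grasp point. The pads swing forward as they close: fully open they stand 13 mm farther back than shut.
Start: joints at [-1.391, 0.124, 1.65, -0, 1.367, -0.083], TCP at [0.169, -0.628, 0.242] pointing down, gripper open.
Joint ranges: [-2.61, 2.61], [-1.02, 2.33], [0.03, 2.71], [-1.35, 4.49], [0.32, 2.68], [-2.91, 2.91]. Speed limits (rad/s): [2.57, 2.57, 3.14, 3.14, 3.14, 3.14].

### API

Orientations are given as a unit quaternion [x, y, z, w].
In Python, from cell import readout, imaging, arm gives the robot as it stands.
- The arm moves only by the tool arm_command, never from a script. Its argument "steps" is one flat list of numbers, 5 for each row, row after row: the closure, from 0 (fully open) to 1 (shut), then the shift along the tool's x, y, z in cm, then the turn about the tool's z in rad. A call has 1 to 8 rows; each row is the pose to reach, as a shift and turn from the pose measured when the call began, along the tool's axes at that moment; what a row does not reach only later rows make up. A row lasts 1/12 s, in which the tool goes at most 41.7 mm and 7.16 degrees, less where a joint would pass 70% of its speed; a pose out of reach is approached as far as the arm can. A call with a gripper value outside its range is refused whole. The fingers move at their own pace and stop on an object; "squeeze" is the grip in N (left out, the last holds). Time passes only in rows, so rows that repeat a pose let the fingers close. It gives the time, the measured TCP pose, the force and the opening at its end, in the units of the state.
- readout.get_state(): the state, without advancing time (a new reading comes with each control period).
- imaging.get_image(name): name is "scene" or "top" or "wrist"; returns a dict with "color" (480x640x3 uint8, red, green, blue), "depth" (480x640 float32, m along the optical axis (not along the pixel's ray), 0 where there is no reading), "fovy" (degrees; the focal length in pixels is half the picture's height over the tangent of half this angle, whatever the lens; pixels are square), "cx", "cy" (the principal point, pixels), "xyz" and "rotation" of the camera in the world. Camera axes: x right, y up, looking along -z (the intrinsics and any distortion apply to the point x, -y, -z); pixel columns grow to the right and rows downward; lengths in m; the calibration is good to about 2 mm. A picture is of the moment at which its call begins.
- arm.hand_in(): hands the job in, once; it reports no verdict.
The state is a dict: "time": time; "joints": joint angles; "qvel": joint speeds; "effort": joint torques, N m; "tcp_pos": TCP position; "tool_rot": TCP orientation; "force": force on the tool from outside, world axes, zero at the start; "wrist_torque": the same for the moment, N m; "grip_width": finger opening in m.
Only numpy, scipy, OpenCV 4.12 (cv2) and the standard library are available. Lean on these libraries where they do the work, as an engineer would, in place of code of your own. Each camera call takes 0.05 s, during which the arm holds its last target.

## Working session

There is one attempt and no reset: what is moved stays moved. The work goes in short steps, Python scripts to look and compute and a tool call to move; the robot and the scene stay as the last step left them, time stands still between calls to the robot, and variables do not carry over. Pictures are saved under pics/ and viewed, and the job is handed in when it is done.

Besides the shell and the picture viewer there is one more tool, called after "Call:" in YAML: its name, and indented under it one key for each argument. arm_command: Moves the arm, as the interface text tells. Its arguments: {"type":"object","properties":{"steps":{"type":"array","items":{"type":"number"}},"squeeze":{"type":"number"}},"required":["steps"]}

```bash
mkdir -p pics; ls; python3 - <<'E'
from cell import readout, imaging
import cv2,numpy as np
s=readout.get_state();print(s)
for n in ["scene","top","wrist"]:
    im=imaging.get_image(n)
    cv2.imwrite(f"pics/{n}0.png",im["color"][:,:,::-1]); np.savez(f"pics/{n}0.npz",**im)
    print(n,im["fovy"],im["cx"],im["cy"],im["xyz"],im["rotation"],[k for k in im])
E
```

```text
pics
{'time': 0.0, 'joints': array([-1.39058942e+00,  1.24525644e-01,  1.65168571e+00, -5.49078300e-06,
        1.36748028e+00, -8.26127773e-02]), 'qvel': array([ 0.00102913, -0.00076392, -0.0008453 , -0.00023758,  0.00184546,
       -0.00108992]), 'effort': array([-1.95037894e-03, -4.23617649e+01, -3.65451121e+01, -2.33059609e-04,
        7.10672321e-03, -5.96967297e-06]), 'tcp_pos': array([ 0.16872973, -0.62710977,  0.24103277]), 'tool_rot': array([ 9.91377526e-01,  1.31032440e-01, -5.38767593e-05, -1.04810939e-03]), 'force': array([ 0.02602982, -1.1082017 , -0.13393418]), 'wrist_torque': array([-0.02490045,  0.01740655, -0.03605115]), 'grip_width': 0.08532770358136338}
scene 47.65791121405263 315.0761459152545 244.15651308877244 [ 0.85794575 -0.48124683  0.58075353] [0.41437505 0.10689426 0.22267172 0.87594762] ['color', 'depth', 'fovy', 'cx', 'cy', 'xyz', 'rotation']
top 51.69103984053721 320.7264019426726 240.1600292465481 [0.50378778 0.02535114 0.75125587] [ 0.02329171 -0.03708562 -0.69703702  0.71569654] ['color', 'depth', 'fovy', 'cx', 'cy', 'xyz', 'rotation']
wrist 59.839308895300384 318.9116377973952 238.4718982072204 [ 0.23280786 -0.61014406  0.37354909] [-0.10714544  0.08329651 -0.60266376  0.7863701 ] ['color', 'depth', 'fovy', 'cx', 'cy', 'xyz', 'rotation']
```

View pics/scene0.png

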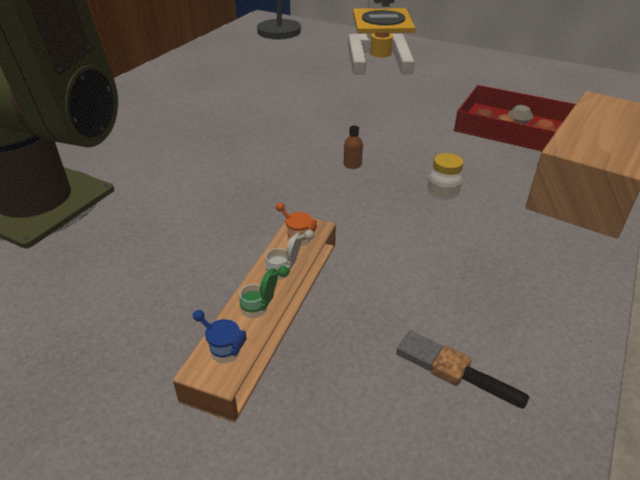

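View pics/top0.png

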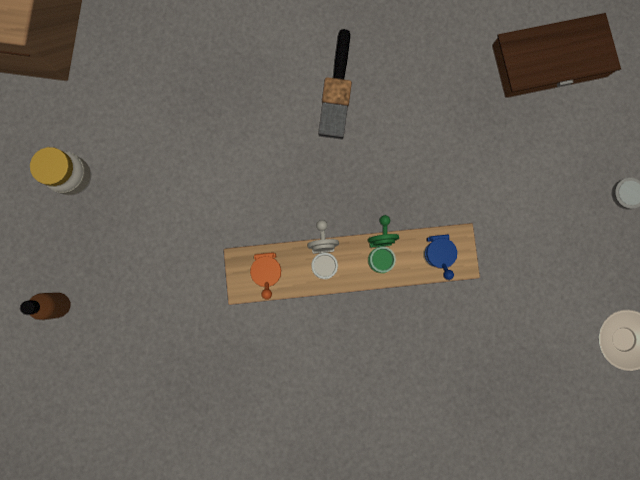

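The top view shows the row: orange knob at (267,294), white at (322,226), green at (385,220) and blue at (449,274). Image up is roughly +x, and right is -y.

```bash
cat > h.py <<'E'
import numpy as np,cv2
from scipy.spatial.transform import Rotation as R
def ray(im,u,v):
    f=240/np.tan(np.radians(float(im["fovy"]))/2)
    d=np.array([(u-im["cx"])/f,-(v-im["cy"])/f,-1.])
    return np.array(im["xyz"]),R.from_quat(im["rotation"]).apply(d)
def plane(im,u,v,z):
    o,d=ray(im,u,v);return o+d*(z-o[2])/d[2]
def dep(im,u,v):
    o,d=ray(im,u,v);return o+d*float(im["depth"][int(round(v)),int(round(u))])
def tri(p,q):
    (o1,d1),(o2,d2)=p,q
    A=np.stack([d1,-d2],1);t=np.linalg.lstsq(A,o2-o1,rcond=None)[0]
    a=o1+d1*t[0];b=o2+d2*t[1];return (a+b)/2,np.linalg.norm(a-b)
E
python3 - <<'E'
from h import *
a=cv2.imread("pics/top0.png")[195:325,210:490];b=cv2.imread("pics/scene0.png")[190:370,170:350]
a=cv2.resize(a,None,fx=2.8,fy=2.8,interpolation=cv2.INTER_CUBIC);b=cv2.resize(b,None,fx=3.3,fy=3.3,interpolation=cv2.INTER_CUBIC)
cv2.imwrite("pics/za.png",a);cv2.imwrite("pics/zb.png",b)
t=dict(np.load("pics/top0.npz"))
for n,u,v in [("o",267,294),("w",322,226),("g",385,220),("b",449,274),("gv",382,260),("wv",324,266),("ol",265,270),("bl",441,253),("rack",350,285),("table",350,350)]:
    print(n,dep(t,u,v).round(4))
E
```

```text
o [0.4875 0.0811 0.1063]
w [0.5746 0.0128 0.1346]
g [ 0.5842 -0.0659  0.1361]
b [ 0.5193 -0.1544  0.1092]
gv [ 0.5375 -0.0734  0.063 ]
wv [0.527  0.0072 0.0627]
ol [0.5188 0.0866 0.0863]
bl [ 0.548  -0.1501  0.0854]
rack [ 0.5016 -0.0306  0.0491]
table [ 0.4044 -0.0367 -0.0021]
```

View pics/za.png

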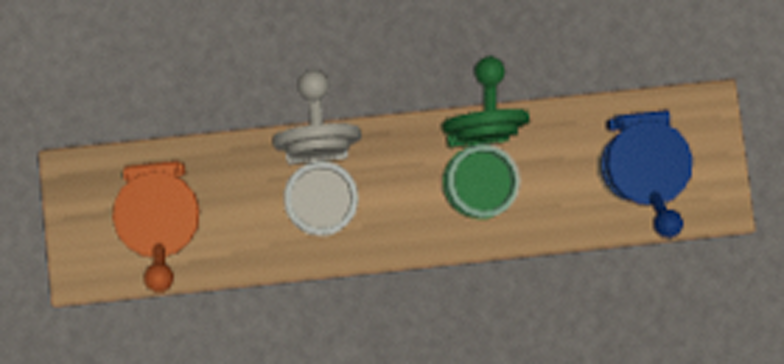

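View pics/zb.png

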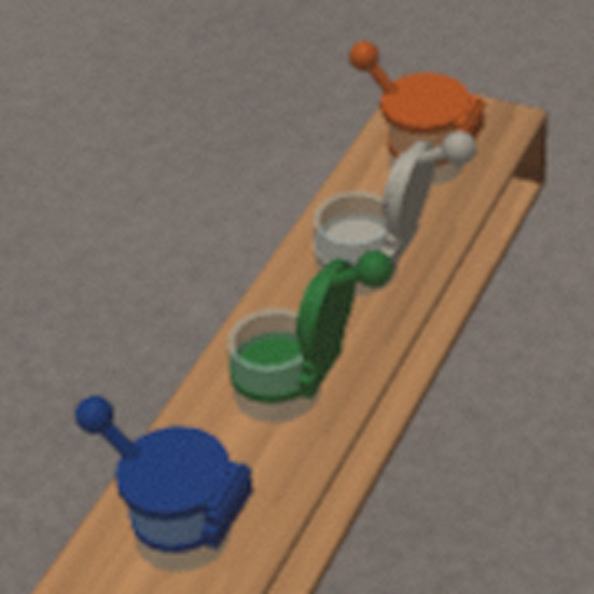

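The crops confirm that green and white stand open with their balls on the +x side, and orange and blue are shut with their balls on the -x side. Next I'll refine the ball centres by triangulating across both views, and check them against the hinge geometry.

```bash
cat > m.py <<'E'
from h import *
def ball(im,col,box):
    # hsv mask, distance-transform-free: largest inscribed circle in box
    x0,y0,x1,y1=box
    hsv=cv2.cvtColor(im["color"],cv2.COLOR_RGB2HSV)[y0:y1,x0:x1].astype(int)
    h,s,v=hsv[...,0],hsv[...,1],hsv[...,2]
    m={"g":(h>45)&(h<85)&(s>110),"b":(h>105)&(h<130)&(s>130),"o":(h<13)&(s>160),"w":(s<30)&(v>125)}[col].astype(np.uint8)
    m=cv2.resize(m*255,None,fx=8,fy=8,interpolation=cv2.INTER_CUBIC)>127
    d=cv2.distanceTransform(np.pad(m,1).astype(np.uint8),cv2.DIST_L2,5)
    i=np.argwhere(d>d.max()-.6).mean(0)-1
    return x0+(i[1]+.5)/8-.5,y0+(i[0]+.5)/8-.5,d.max()/8
E
python3 - <<'E'
from m import *
t=dict(np.load("pics/top0.npz"));s=dict(np.load("pics/scene0.npz"))
B={"o":((259,288,276,301),(274,200,287,213)),"w":((315,219,330,233),(304,229,316,241)),"g":((378,213,393,227),(277,264,291,278)),"b":((442,267,457,282),(192,308,206,322))}
P={}
for c,(bt,bs) in B.items():
    a=ball(t,c,bt);b=ball(s,c,bs)
    p,e=tri(ray(t,*a[:2]),ray(s,*b[:2]));P[c]=p
    print(c,np.round(a,1),np.round(b,1),p.round(4),"gap",round(e,4))
for c,z in (("o",.102),("b",.102)): print(c,plane(t,*ball(t,c,B[c][0])[:2],z).round(4))
d=P["o"]-P["b"];print("o-b",np.hypot(d[0],d[1]),"yaw",np.arctan2(-d[0],d[1]))
d=P["w"]-P["g"];print("w-g",np.hypot(d[0],d[1]),"yaw",np.arctan2(-d[0],d[1]))
E
```

```text
o [266.5 293.5   4.6] [279.9 206.4   3.6] [0.4883 0.0821 0.1045] gap 0.0006
w [321.8 224.5   3.2] [309.8 233.6   1. ] [0.5776 0.0137 0.1328] gap 0.002
g [384.6 220.3   4.5] [283.  269.9   3.6] [ 0.5845 -0.0655  0.1337] gap 0.001
b [448.3 274.1   4.3] [197.7 315.    4.3] [ 0.5191 -0.155   0.1042] gap 0.0005
o [0.488  0.0821 0.102 ]
b [ 0.5193 -0.1554  0.102 ]
o-b 0.23909550052164022 yaw 0.12901149744863438
w-g 0.07952234238004323 yaw 0.08695226408595647
```

Orange and blue are 239 mm apart against 240 expected, with yaw 0.129. Ball heights read 2 mm high, so I'll trust the spec there. The green hinge works out at (0.560,-0.069,0.080), and ball radius 57 mm against 56.5 puts the cap at about 1.61 rad. Now the approach moves.

```bash
cat > go.py <<'E'
import sys
from h import *
from cell import readout
YAW=.129
ex=np.array([np.cos(YAW),np.sin(YAW),0]);HG=np.array([.5604,-.0693,.080]);HB=np.array([.5191,-.155,.08])+.052*ex
HB[2]=.08
def arc(H,th):
    a=np.radians(157.07)-th;return H+.05646*(np.cos(a)*ex+np.array([0,0,np.sin(a)]))
def shift(ps):
    s=readout.get_state();r=R.from_quat(s["tool_rot"])
    x=r.as_matrix()[:,0];y=np.arctan2(x[1],x[0])
    print("t",s["time"],"tcp",s["tcp_pos"].round(4),"F",s["force"].round(1),"w",round(s["grip_width"],4),"turn",round(y-YAW,3))
    for p in ps: print((r.inv().apply(np.array(p)-s["tcp_pos"])*100).round(2))
E
python3 -c "
from go import *
print(arc(HG,1.61),arc(HB,0))
shift([[.5845,-.0655,.21],[.5845,-.0655,.133]])"
```

```text
[ 0.58421871 -0.06621023  0.13109651] [ 0.51910137 -0.15499982  0.10199717]
t 0.15 tcp [ 0.1687 -0.6272  0.2413] F [ 0.5 -0.6  0.7] w 0.0855 turn 0.134
[ 54.74 -43.44   3.21]
[ 54.74 -43.43  10.91]
```

Call:
arm_command:
  steps: [0.58, 3.1, -2.5, 0, 0.03, 0.58, 6.2, -5, 0, 0.06, 0.58, 9.4, -7.4, 0, 0.09, 0.58, 12.5, -9.9, 0, 0.134, 0.58, 15.6, -12.4, 0, 0.134, 0.58, 18.7, -14.9, 0, 0.134, 0.58, 21.9, -17.4, 0, 0.134, 0.58, 25, -19.8, 0, 0.134]
  squeeze: 30

```text
time: 0.82
tcp_pos: [0.3594, -0.3691, 0.2414]
tool_rot: [0.998, 0.064, -0.0, -0.001]
force: [1.0, 0.1, -0.2]
grip_width: 0.0358
```

```bash
python3 -c "
from go import *
shift([[.5845,-.0655,.21],[.5845,-.0655,.133]])"
```

```text
t 0.8167 tcp [ 0.3594 -0.3691  0.2414] F [ 1.   0.1 -0.2] w 0.0358 turn -0.001
[ 26.22 -27.22   3.19]
[ 26.22 -27.21  10.89]
```

Call:
arm_command:
  steps: [0.58, 2.6, -2.7, 0, 0, 0.58, 5.2, -5.4, 0, 0, 0.58, 7.9, -8.2, 0, 0, 0.58, 10.5, -10.9, 0, 0, 0.58, 13.1, -13.6, 0, 0, 0.58, 15.7, -16.3, 0, 0, 0.58, 18.4, -19.1, 0, 0, 0.58, 21, -21.8, 0, 0]

```text
time: 1.48
tcp_pos: [0.5404, -0.1241, 0.2416]
tool_rot: [0.998, 0.064, -0.0, -0.001]
force: [0.5, -0.7, 1.0]
grip_width: 0.0358
```

```bash
python3 -c "
from go import *
shift([[.5845,-.0655,.21],[.5845,-.0655,.133]])"
```

```text
t 1.4833 tcp [ 0.5404 -0.1241  0.2416] F [ 0.5 -0.7  1. ] w 0.0358 turn -0.0
[ 5.12 -5.24  3.17]
[ 5.12 -5.22 10.87]
```

Call:
arm_command:
  steps: [0.58, 1.7, -1.7, 0, 0, 0.58, 3.4, -3.5, 0, 0, 0.58, 5.1, -5.2, 1.5, 0, 0.58, 5.1, -5.2, 3, 0, 0.58, 5.1, -5.2, 4.5, 0, 0.58, 5.1, -5.2, 5, 0, 0.58, 5.1, -5.2, 5, 0]

```text
time: 2.07
tcp_pos: [0.583, -0.0655, 0.1894]
tool_rot: [0.998, 0.064, -0.002, -0.002]
force: [0.4, -0.3, 0.0]
grip_width: 0.0358
```

```bash
python3 - <<'E'
from go import *
from cell import imaging
shift([[.5845,-.0655,.133]])
for n in ("wrist","scene"):
    im=imaging.get_image(n);cv2.imwrite(f"pics/{n}1.png",im["color"][:,:,::-1])
E
```

```text
t 2.0667 tcp [ 0.583  -0.0655  0.1894] F [ 0.4 -0.3  0. ] w 0.0358 turn -0.0
[0.17 0.03 5.63]
```

View pics/wrist1.png

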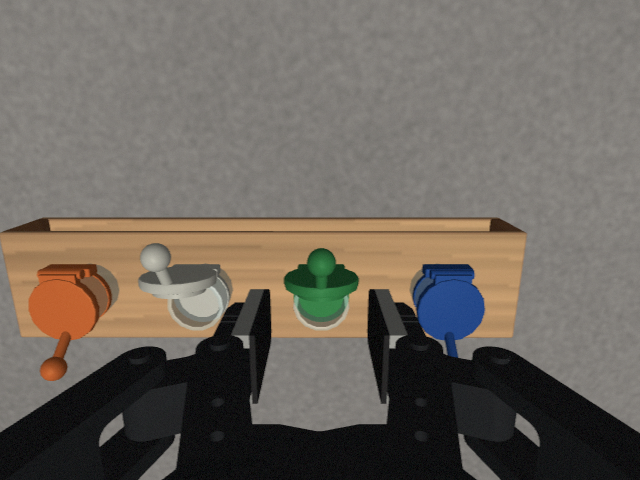

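View pics/scene1.png

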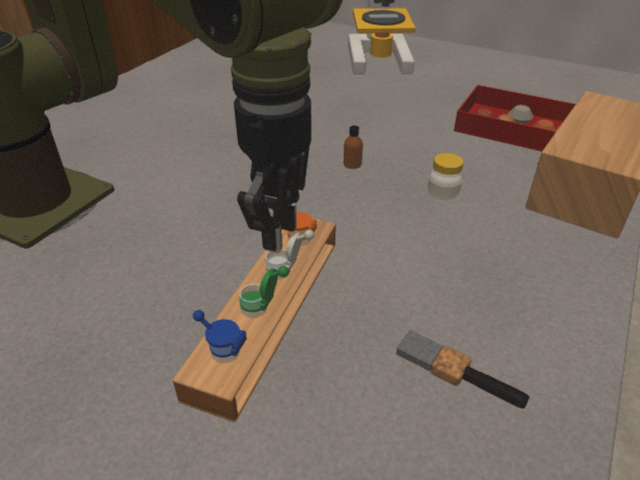

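The wrist view shows the green ball at (321,263), centred between the pads at about 260 and 378. I'll descend and pinch it.

Call:
arm_command:
  steps: [0.58, 0.1, 0, 2, 0, 0.58, 0.1, 0, 4, 0, 0.58, 0.1, 0, 5.6, 0, 0.58, 0.1, 0, 5.6, 0, 0.9, 0.1, 0, 5.6, 0, 0.9, 0.1, 0, 5.6, 0, 0.9, 0.1, 0, 5.6, 0, 0.9, 0.1, 0, 5.6, 0]
  squeeze: 30

```text
time: 2.83
tcp_pos: [0.5864, -0.066, 0.138]
tool_rot: [0.998, 0.064, 0.002, -0.001]
force: [-0.2, 1.1, 1.6]
grip_width: 0.011
```

```bash
python3 -c "
from go import *
for th in (1.61,1.4,1.2,1.0,.8,.6,.4,.2,0,-.05): print(th,end=' ');print(((arc(HG,th)-arc(HG,1.61))@ex*100).round(2),-((arc(HG,th)-arc(HG,1.61))[2]*100).round(2))
shift([])"
```

```text
1.61 0.0 -0.0
1.4 -1.12 -0.39
1.2 -2.24 -0.53
1.0 -3.36 -0.45
0.8 -4.45 -0.15
0.6 -5.45 0.36
0.4 -6.33 1.06
0.2 -7.06 1.92
0 -7.6 2.91
-0.05 -7.71 3.17
t 2.8333 tcp [ 0.5864 -0.066   0.138 ] F [-0.2  1.1  1.6] w 0.011 turn -0.001
```

Call:
arm_command:
  steps: [0.95, 0, 0, 0, 0, 0.95, 0, 0, 0, 0]

```text
time: 3.0
tcp_pos: [0.5862, -0.066, 0.1382]
tool_rot: [0.998, 0.064, 0.001, -0.001]
force: [-1.0, -0.5, -1.6]
grip_width: 0.0106
```

```bash
python3 - <<'E'
from go import *
from cell import imaging
shift([])
for n in ("wrist","scene"):
    im=imaging.get_image(n);cv2.imwrite(f"pics/{n}2.png",cv2.resize(im["color"][190:330,200:400] if n=="scene" else im["color"],None,fx=4 if n=="scene" else 1,fy=4 if n=="scene" else 1)[:,:,::-1])
E
```

```text
t 3.0 tcp [ 0.5862 -0.066   0.1382] F [-1.  -0.5 -1.6] w 0.0106 turn -0.001
```

View pics/wrist2.png

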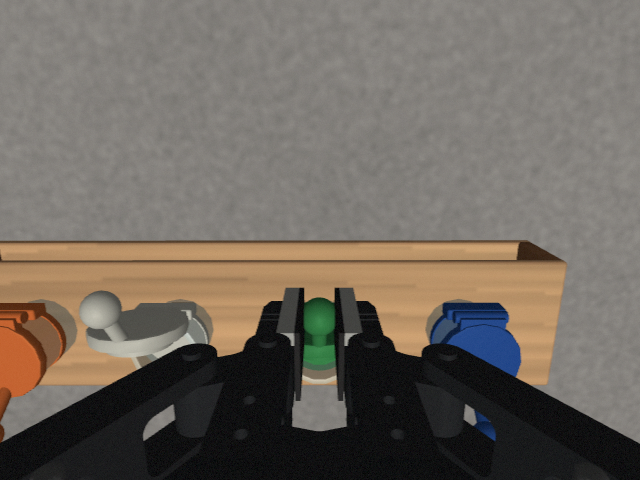

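View pics/scene2.png

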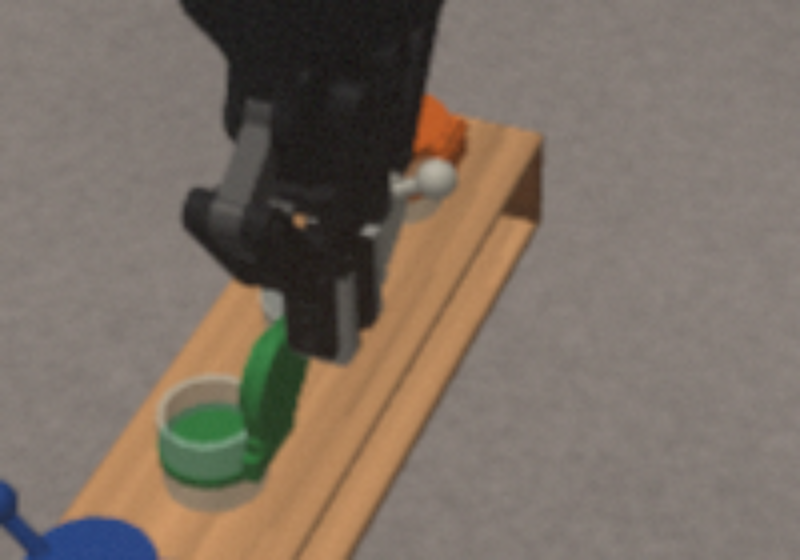

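The scene and wrist views show the ball between the pads, at (320,318) in the wrist view. I'll follow the arc.

Call:
arm_command:
  steps: [0.95, -0.5, 0, -0.2, 0, 0.95, -1.1, 0, -0.4, 0, 0.95, -1.7, 0, -0.5, 0, 0.95, -2.2, 0, -0.5, 0, 0.95, -2.8, 0, -0.5, 0, 0.95, -3.4, 0, -0.45, 0, 0.95, -3.9, 0, -0.3, 0, 0.95, -4.4, 0, -0.15, 0]

```text
time: 3.77
tcp_pos: [0.5417, -0.0719, 0.1392]
tool_rot: [0.998, 0.064, 0.001, -0.001]
force: [-0.4, -0.6, 0.9]
grip_width: 0.0041
```

```bash
python3 - <<'E'
from go import *
from cell import imaging
s=readout.get_state();print(((s["tcp_pos"]-HG)@ex).round(4),(s["tcp_pos"]-HG)[2])
shift([arc(HG,.7),arc(HG,0)])
for n in ("wrist","scene"):
    im=imaging.get_image(n);cv2.imwrite(f"pics/{n}3.png",cv2.resize(im["color"][190:330,200:400] if n=="scene" else im["color"],None,fx=4 if n=="scene" else 1,fy=4 if n=="scene" else 1)[:,:,::-1])
E
```

```text
-0.0189 0.05920475343733818
t 3.7667 tcp [ 0.5417 -0.0719  0.1392] F [-0.4 -0.6  0.9] w 0.0041 turn -0.001
[-0.67 -0.01  0.89]
[-3.32 -0.01  3.71]
```

View pics/wrist3.png

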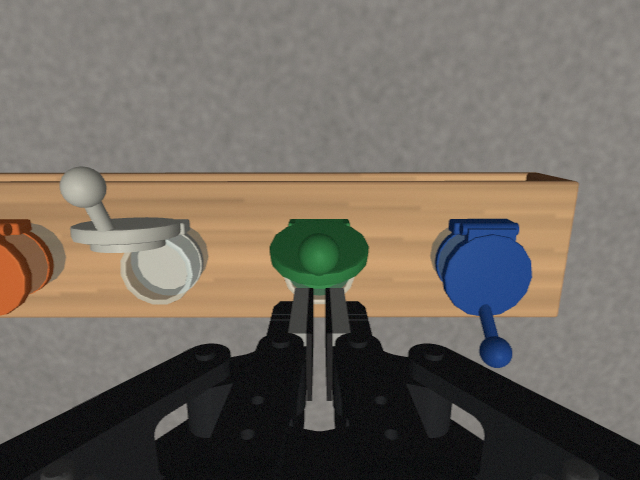

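View pics/scene3.png

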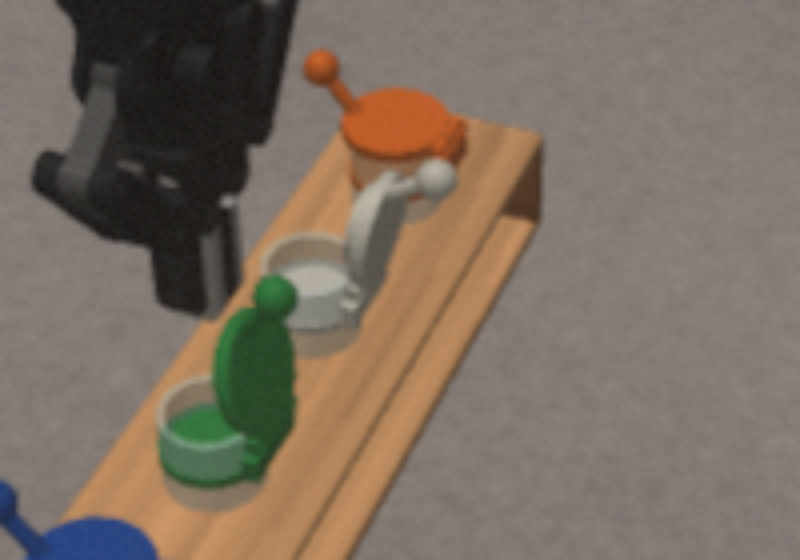

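The ball slipped out partway. The scene crop has it at about full-image (269,264), with the cap partly closed and the shut fingers on its -x side. I'll intersect that ray with the cap's swing plane to get the angle.

```bash
python3 - <<'E'
from go import *
s=dict(np.load("pics/scene0.npz"))
def th(u,v,H):
    o,d=ray(s,u,v);n=np.array([-ex[1],ex[0],0]);p=o+d*((H-o)@n)/(d@n);r=p-H
    a=np.arctan2(r[2],r@ex);return (r@ex).round(4),r[2].round(4),np.hypot(r@ex,r[2]).round(4),np.radians(157.07)-a
print(th(269,264.3,HG));print("start check",th(283,269.9,HG))
E
```

```text
(np.float64(0.0066), np.float64(0.0578), np.float64(0.0582), np.float64(1.2836523328181983))
start check (np.float64(0.0252), np.float64(0.0546), np.float64(0.0601), np.float64(1.6038337200223196))
```

Cap at about 1.28 rad, ball 7 mm to +x of the hinge. I'll go over the ball to its +x side and push it with the shut fingers.

Call:
arm_command:
  steps: [1, 0, 0, -1.8, 0, 1, 0, 0, -3.5, 0, 1, 2.5, 0, -3.5, 0, 1, 5.2, 0, -3.5, 0, 1, 5.2, 0, -3.5, 0, 1, 5.2, 0, -1, 0, 1, 5.2, 0, 0.5, 0, 1, 5.2, 0, 0.5, 0]

```text
time: 4.53
tcp_pos: [0.5897, -0.0645, 0.1288]
tool_rot: [0.998, 0.064, -0.004, -0.002]
force: [-0.5, -0.7, -1.1]
grip_width: 0.0001
```

```bash
cat > look.py <<'E'
from go import *
from cell import imaging
import sys
k=sys.argv[1]
s=readout.get_state();shift([])
for n,H in (("HG",HG),("HB",HB)): print(n,"rel x,z mm",(((s["tcp_pos"]-H)@ex)*1000).round(1),((s["tcp_pos"]-H)[2]*1000).round(1))
a=imaging.get_image("wrist")["color"];b=imaging.get_image("scene")["color"][190:370,170:350]
im=np.hstack([cv2.resize(a[120:,100:540],(418,342)),cv2.resize(b,(342,342))])
cv2.imwrite(f"pics/l{k}.png",im[:,:,::-1])
E
python3 look.py 4
```

```text
t 4.5333 tcp [ 0.5897 -0.0645  0.1288] F [-0.5 -0.7 -1.1] w 0.0001 turn -0.001
HG rel x,z mm 29.7 48.8
HB rel x,z mm 29.6 48.8
```

View pics/l4.png

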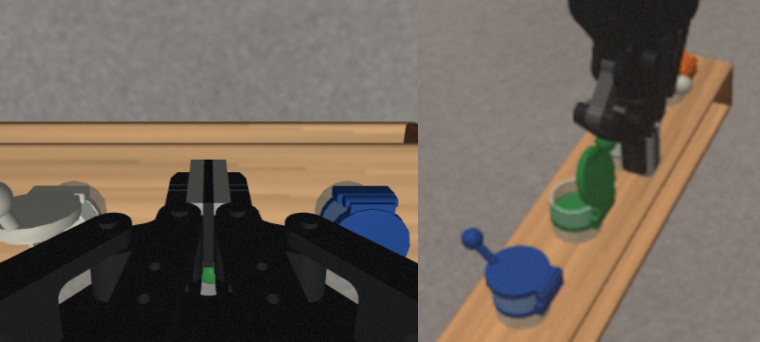

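Call:
arm_command:
  steps: [1, -0.7, 0, 0, 0, 1, -1.4, 0, 0, 0, 1, -2.1, 0, 0, 0, 1, -2.8, 0, 0, 0, 1, -3.5, 0, 0, 0, 1, -4.2, 0, 0.2, 0, 1, -4.8, 0, 0.4, 0, 1, -4.8, 0, 0.4, 0]

```text
time: 5.3
tcp_pos: [0.5426, -0.0711, 0.1279]
tool_rot: [0.998, 0.064, -0.002, -0.001]
force: [0.1, -0.3, -0.2]
grip_width: -0.0003
```

```bash
python3 look.py 5
```

```text
t 5.3 tcp [ 0.5426 -0.0711  0.1279] F [ 0.1 -0.3 -0.2] w -0.0003 turn -0.001
HG rel x,z mm -17.9 47.9
HB rel x,z mm -17.9 47.9
```

View pics/l5.png

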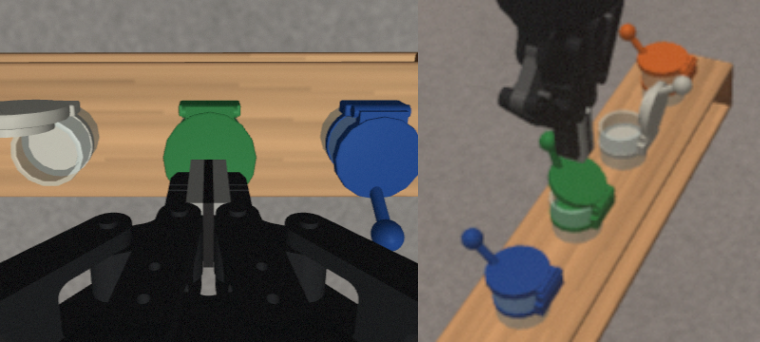

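The cap is now at about 0.5 rad. I'll lift over the ball and press down on it.

Call:
arm_command:
  steps: [1, 0, 0, -1.5, 0, 1, 0, 0, -2.5, 0, 1, -1.5, 0, -2.5, 0, 1, -3, 0, -2.5, 0, 1, -3, 0, -1.5, 0, 1, -3, 0, -0.7, 0, 1, -3, 0, 0, 0, 1, -3, 0, 0.5, 0]

```text
time: 6.07
tcp_pos: [0.5116, -0.0755, 0.1235]
tool_rot: [0.998, 0.064, -0.005, -0.001]
force: [-0.5, 0.1, 0.7]
grip_width: -0.0001
```

```bash
python3 look.py 6
```

```text
t 6.0667 tcp [ 0.5116 -0.0755  0.1235] F [-0.5  0.1  0.7] w -0.0001 turn -0.001
HG rel x,z mm -49.2 43.5
HB rel x,z mm -49.2 43.5
```

View pics/l6.png

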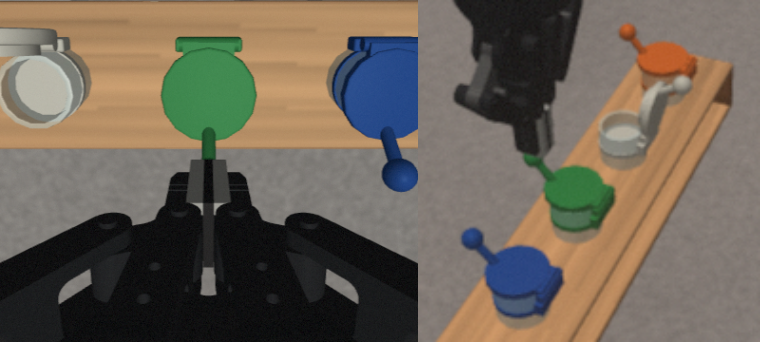

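Working well: the fingers sit on the ball and the cap is nearly shut. I'll press the last few mm until the force rises.

Call:
arm_command:
  steps: [1, 0, 0, 0.2, 0, 1, 0, 0, 0.4, 0, 1, 0, 0, 0.5, 0, 1, 0, 0, 0.5, 0]

```text
time: 6.5
tcp_pos: [0.5147, -0.075, 0.1189]
tool_rot: [0.998, 0.064, -0.002, -0.001]
force: [-6.4, 0.7, 11.8]
grip_width: 0.0001
```

Call:
arm_command:
  steps: [1, 0, 0, 0.1, 0, 1, 0, 0, 0.1, 0, 1, 0, 0, 0.1, 0, 1, 0, 0, -2, 0, 1, 0, 0, -4, 0, 1, -1, 0, -6, 0, 1, -1, 0, -6, 0]

```text
time: 7.08
tcp_pos: [0.5072, -0.0769, 0.1833]
tool_rot: [0.998, 0.064, 0.002, -0.0]
force: [0.4, -0.3, 0.8]
grip_width: 0.0
```

```bash
python3 look.py 7; python3 - <<'E'
from go import *
from cell import imaging
im=imaging.get_image("scene");np.savez("pics/s7.npz",**im)
from m import *
for c,box,H in (("g",(215,255,300,330),HG),("b",(192,308,206,322),HB)):
    print(c,ball(im,c,box))
shift([arc(HB,0)])
E
```

```text
t 7.0833 tcp [ 0.5072 -0.0769  0.1833] F [ 0.4 -0.3  0.8] w 0.0 turn -0.001
HG rel x,z mm -53.7 103.3
HB rel x,z mm -53.8 103.3
g (np.float64(252.25), np.float64(288.6041666666667), np.float32(10.791473))
b (np.float64(198.0375), np.float64(314.9875), np.float32(4.721512))
t 7.2333 tcp [ 0.5051 -0.0763  0.1783] F [-0.4  0.6  0.1] w -0.0 turn -0.001
[0.41 8.01 7.61]
```

View pics/l7.png

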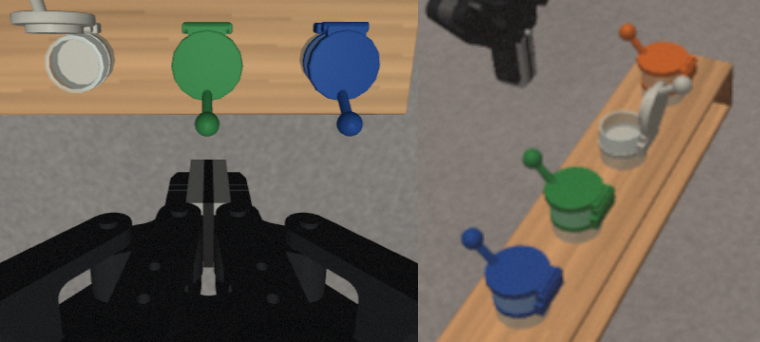

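Green looks shut, matching blue's pose, with the white and orange caps untouched. For blue I'll use a push rather than a pinch: shut fingers on the -x side of the ball, pushing +x along the arc. First I position there.

Call:
arm_command:
  steps: [1, -1, 2.5, 0, 0, 1, -2, 5, 0, 0, 1, -2.1, 8, 0, 0, 1, -2.1, 8, 2, 0, 1, -2.1, 8, 4.5, 0, 1, -2.1, 8, 6.5, 0, 1, -2.1, 8, 7.5, 0, 1, -2.1, 8, 7.5, 0]

```text
time: 7.9
tcp_pos: [0.4916, -0.1569, 0.0986]
tool_rot: [0.998, 0.064, -0.005, -0.003]
force: [0.5, -0.6, 0.3]
grip_width: 0.0001
```

```bash
python3 look.py 8; python3 -c "
from go import *
shift([arc(HB,0)])
s=dict(np.load('pics/s7.npz'));o,d=ray(s,230.2,273.2);n=np.array([-ex[1],ex[0],0]);p=o+d*((HG-o)@n)/(d@n);r=p-HG
print('green ball rel',r@ex,r[2],'th',np.radians(157.07)-np.arctan2(r[2],r@ex))"
```

```text
t 7.9 tcp [ 0.4916 -0.1569  0.0986] F [ 0.5 -0.6  0.3] w 0.0001 turn -0.001
HG rel x,z mm -79.5 18.6
HB rel x,z mm -79.5 18.6
t 8.0 tcp [ 0.4941 -0.1578  0.1026] F [-0.2 -0.5  0.5] w 0.0003 turn -0.001
[2.52 0.04 0.05]
green ball rel -0.05106342400759956 0.024107664663866615 th 0.04088550516966771
```

View pics/l8.png

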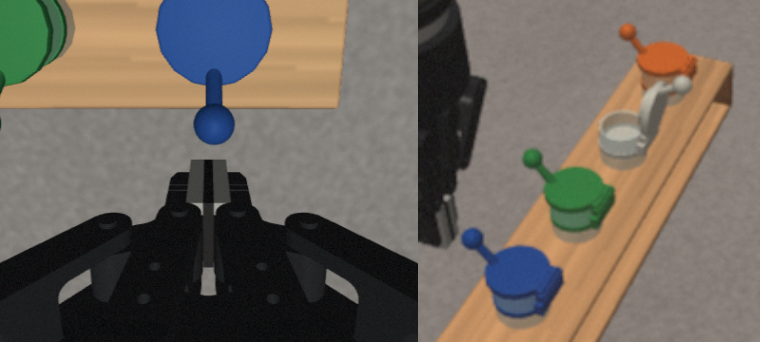

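Green reads 0.04 rad, so it's shut (calibration-level error). The fingers are lined up behind the blue ball, which is at (214,125) in the crop against fingers at 208. Pushing along the arc.

Call:
arm_command:
  steps: [1, 0.7, 0.1, 0, 0, 1, 1.2, 0.1, -0.7, 0, 1, 1.7, 0.1, -1.4, 0, 1, 2.3, 0.1, -2, 0, 1, 3, 0.1, -2.6, 0, 1, 3.8, 0.1, -3.1, 0, 1, 4.5, 0.1, -3.5, 0, 1, 4.5, 0.1, -3.5, 0]

```text
time: 8.67
tcp_pos: [0.5417, -0.1534, 0.1397]
tool_rot: [0.998, 0.064, -0.0, -0.001]
force: [0.5, 0.1, -0.1]
grip_width: -0.0
```

```bash
python3 look.py 9
```

```text
t 8.6667 tcp [ 0.5417 -0.1534  0.1397] F [ 0.5  0.1 -0.1] w -0.0 turn 0.0
HG rel x,z mm -29.3 59.7
HB rel x,z mm -29.4 59.7
```

View pics/l9.png

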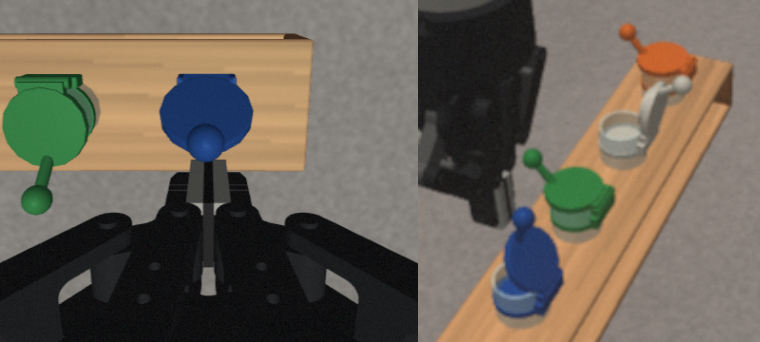

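Call:
arm_command:
  steps: [1, 0.6, 0, 0, 0, 1, 1.2, 0, 0, 0, 1, 1.8, 0, 0, 0, 1, 2.4, 0, 0.1, 0, 1, 3, 0, 0.2, 0, 1, 3.6, 0, 0.3, 0, 1, 3.8, 0, 0.4, 0, 1, 3.8, 0, 0.4, 0]

```text
time: 9.43
tcp_pos: [0.578, -0.1481, 0.1334]
tool_rot: [0.998, 0.065, -0.002, -0.002]
force: [-0.5, -0.7, 0.4]
grip_width: -0.0
```

```bash
python3 look.py 10
```

```text
t 9.4333 tcp [ 0.578  -0.1481  0.1334] F [-0.5 -0.7  0.4] w -0.0 turn 0.0
HG rel x,z mm 7.3 53.4
HB rel x,z mm 7.3 53.4
```

View pics/l10.png

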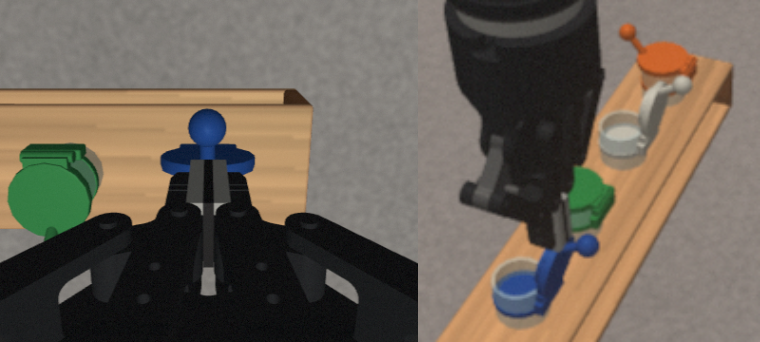

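Blue now stands upright. I'll back off along -x, then rise and check.

Call:
arm_command:
  steps: [1, -0.8, 0, 0, 0, 1, -1.6, 0, -0.3, 0, 1, -2.5, 0, -1.5, 0, 1, -4, 0, -4, 0, 1, -7, 0, -6, 0, 1, -10, 0, -8, 0, 1, -10, 0, -8, 0, 1, -10, 0, -8, 0]

```text
time: 10.2
tcp_pos: [0.4777, -0.1617, 0.2156]
tool_rot: [0.998, 0.064, -0.0, -0.001]
force: [0.5, 0.5, -0.8]
grip_width: -0.0001
```

```bash
python3 look.py 11; python3 - <<'E'
from go import *
from m import *
from cell import imaging
for n in ("top","scene"):
    im=imaging.get_image(n);np.savez(f"pics/{n}12.npz",**im)
    c=im["color"][195:325,210:490] if n=="top" else im["color"][190:370,170:350]
    cv2.imwrite(f"pics/{n}12.png",cv2.resize(c,None,fx=2.8,fy=2.8)[:,:,::-1])
E
```

```text
t 10.2 tcp [ 0.4777 -0.1617  0.2156] F [ 0.5  0.5 -0.8] w -0.0001 turn -0.002
HG rel x,z mm -93.9 135.6
HB rel x,z mm -93.9 135.6
```

View pics/top12.png

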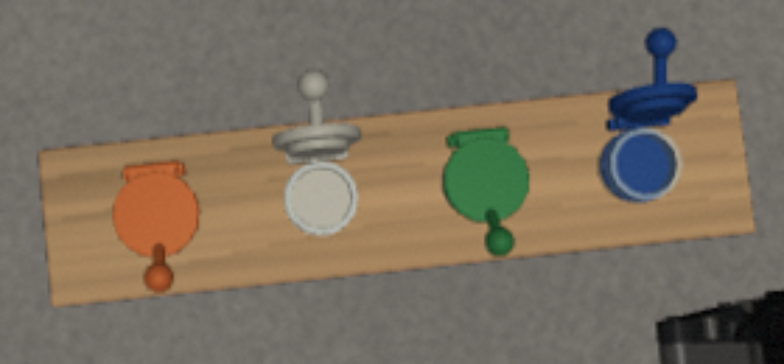

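View pics/scene12.png

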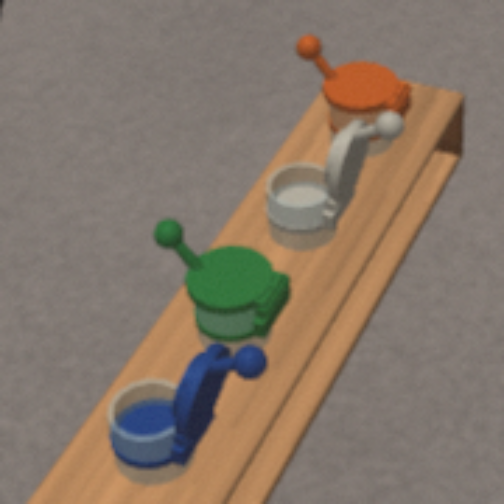

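```bash
python3 - <<'E'
from m import *
from go import *
t=dict(np.load("pics/top12.npz"));s=dict(np.load("pics/scene12.npz"))
ey=np.array([-ex[1],ex[0],0])
for c,H,pt,ps in (("g",HG,(499,241),(169,234)),("b",HB,(660,43),(250,362)),("o",HB+.24*ey,(158,278),(309,47)),("w",HG+.08*ey,(313,85),(390,124))):
    ut,vt=210+pt[0]/2.8,195+pt[1]/2.8;us,vs=170+ps[0]/2.8,190+ps[1]/2.8
    p,e=tri(ray(t,ut,vt),ray(s,us,vs));r=p-H
    print(c,p.round(4),"gap",round(e,4),"rad",np.hypot(r@ex,r[2]).round(4),"th",np.radians(157.07)-np.arctan2(r[2],r@ex))
shift([])
E
```

```text
g [ 0.5088 -0.0758  0.1029] gap 0.0016 rad 0.0568 th 0.015197124281632668
b [ 0.6004 -0.1441  0.1281] gap 0.0015 rad 0.0567 th 1.7283618493394688
o [0.4879 0.0827 0.1032] gap 0.0021 rad 0.0573 th 0.016797782742489442
w [0.5767 0.0137 0.1313] gap 0.0022 rad 0.0579 th 1.65198908251005
t 10.4 tcp [ 0.4782 -0.1609  0.2123] F [-0.1 -0.1  0.2] w 0.0003 turn 0.0
```

The measured angles are green 0.02, blue 1.73, orange 0.02 and white 1.65 rad, and the arm is clear, so I'm handing in.

```bash
python3 -c "
from cell import arm
print(arm.hand_in())"
```

```text
the job is handed in; nothing more can be done
None
```

The green cap is pressed shut and the blue cap stands open. I handed the job in at about 10.4 s of the 42 s allowed; hand-in reports no verdict.

- **Green:** My first pinch of the ball slipped off partway, leaving the cap at about 1.28 rad. I pushed the ball over with the shut fingers instead, then pressed it down until the force read about 12 N.
- **Blue:** I pushed the ball along its arc from the -x side with the shut fingers, then backed away.

These are the hinge angles from the last two-view camera check, just before hand-in:

| Cap | Angle (rad) | Required (rad) |
|---|---|---|
| green | 0.02 | under 0.15 |
| blue | 1.73 | over 1.3 |
| orange | 0.02 | under 0.2 |
| white | 1.65 | over 1.25 |

The arm was clear of everything, with the force reading near zero. Some checks disagreed slightly:
- **Ball positions:** they were 0.5–2 mm off between the two camera views, and ball heights read 1–2 mm high.
- **Green angle:** an earlier single-view check read 0.04 rad, against 0.02 here.
- **Arm position:** it missed commanded positions by 2–5 mm at times. At the failed pinch it sat 5 mm too high, which probably caused the slip.

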